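Seat the cover plate on the studs of the slotted base

ROBOT

A 7-joint arm with a two-finger parallel gripper is mounted at the origin on a cart in front of the work surface, level with it; the furniture and walls round the work are solid. World frame = base frame: x ahead of the robot, y to its left, z up, the work surface at z = 0. Lengths are in mm, angles in rad, forces in N, time in s.
With the tool pointing down it reaches from about 425 to 1025 mm from the base axis. Payload 9.4 kg.
Tool frame: the origin (TCP) lies midway between the tips of the shut fingers; the grasp point (between the pads) lies 19 mm behind it; y points along the fingers, z is the direction in which the jaws open and shut, and the axes are right-handed (so a half turn about y gives the same grasp; the last joint's range is limited). The gripper opens to 85 mm and grips with 20 to 120 N. Pads are 22 mm wide; open, the fingers measure 114 mm over their backs; the gripper's body (76 mm by 85 mm) begins 54 mm behind the grasp point. The pads swing forward as they close: fully open they stand 13 mm farther back than shut.
Start: joints at [1.218, 0.599, -0.003, 1.599, 0.002, 0.943, -0.08], TCP at [197.42, -697.603, 231.275] pointing down, gripper open.
Joint ranges: [-2.57, 2.57], [-0.35, 1.97], [-1.29, 1.29], [0.11, 2.56], [-1.05, 4.19], [0.11, 1.86], [-2.63, 2.63]. Speed limits (rad/s): [2.22, 2.22, 3.01, 3.01, 3.14, 3.14, 3.14].

INTERFACE

Orientations are given as a unit quaternion [x, y, z, w].
In Python, from station import manip gives the robot as it stands. The module is installed in compiled form; this text tells all that it offers.
- The arm moves only by the tool send_rows, never from a script. Its argument "moves" is a list of rows, each a list of 2 entries, a list of its own where there are three numbers: the shift along the world's x, y, z scaled (see below), then the turn, a rotation vector about the world's x, y, z scaled (see below). In form: [[[tx, ty, tz], [wx, wy, wz]], ...]. A call has 1 to 8 rows; each row is the pose to reach, as a shift and turn from the pose measured when the call began; what a row does not reach only later rows make up. The controller multiplies each number of a shift by 0.25 m and each number of a turn by pi/4 rad. A row lasts 1/8 s, in which the tool goes at most 62.5 mm and 10.7 degrees, less where a joint would pass 70% of its speed; a pose out of reach is approached as far as the arm can. A call with a number of a shift or a turn outside -1 to 1 is refused whole. A call with a gripper value outside its range is refused whole. "jaw" is the opening, from 0 (shut) to 1 (fully open), set as the call begins (left out, the last holds). The fingers move at their own pace and stop on an object; the grip force is fixed at half the most. Time passes only in rows, so rows that repeat a pose let the fingers close. It gives the time, the measured TCP pose, the force and the opening at its end, in the units of the state.
- manip.observe(): the state, without advancing time (a new reading comes with each control period).
- manip.camera(name): name is "scene" or "side" or "wrist"; returns (picture, depth): 400x640x3 uint8, red, green, blue; 400x640 float32, mm along the optical axis (not along the pixel's ray), 0 where there is no reading.
- manip.camera_params(name): a dict with "K" (3x3 intrinsics, pixels), "rvec" (rotation vector, rad) and "tvec" (3), from world to camera coordinates, as OpenCV has them. Camera axes: x right, y down, z forward; pixel columns grow to the right and rows downward; lengths in mm; the calibration is good to about 2 mm. A picture is of the moment at which its call begins: read the wrist's pose just before it. camera_params takes no time and is no camera call; for the wrist camera it gives the pose at the moment of the call.
- manip.close_job(): hands the job in, once; it reports no verdict.
Trained networks look in the newest picture that a camera, given by its name, has taken for a name from the list of things; names that differ only in an ending like _2 or _b are one class to them, and where a whole thing is asked for, a point or a joint stands for the part that bears it (a point fixed in the world has none). Each returns a list of dicts, best first, with "score" (0 to 1); they miss things now and then, are a little off and sometimes report something else, mostly with a low value. They report only what shows in the picture. A call takes as long as a camera call.
- manip.boxes_of(label, camera): "xyz" ([x, y, z] in mm, in world coordinates, good to about 4 mm: the middle of the surface that is visible of it).
- manip.regions_of(label, camera): "pixels" (400x640 bool, what is visible of it).
- manip.place_of(label, camera): "xyz" ([x, y, z] in mm, in world coordinates, good to about 4 mm: a listed point, or the origin of a listed thing).
The state is a dict: "time_s": time; "joint_pos": joint angles; "qvel": joint speeds; "tau": joint torques, N m; "ee_pos": TCP position; "ee_rot": TCP orientation; "ft_force": force on the tool from outside, world axes, zero at the start; "ft_torque": the same for the moment, N m; "width": finger opening in mm.
Only numpy, scipy, OpenCV 4.12 (cv2) and the standard library are available. Lean on these libraries where they do the work, as an engineer would, in place of code of your own. Each camera call takes 0.05 s, during which the arm holds its last target.

TASK

Pick up the blue cover plate by its black grip bar, lay it over the two studs of the slotted fixture base, and slide it gently along the slot towards the yellow-painted end until you feel its two holes drop over the studs; then press it lightly until it lies fully down, flush on the base, and let go. The studs are clamped somewhat off the middle of the slot, towards the yellow end. Do not force the plate or let it fall on the studs, and leave the nut tray, the tape measure and the red marker where they are.

Things in the scene. Friction and masses are not known exactly. Their poses are not given: they have to be found in the camera images.
- cover_center (a point): Centre of the loose blue cover plate (about 0.32 kg), half-way up, 23 mm above its underside; starts flat on the bench, z up. Plate 60 mm (its x) by 130 mm (its y) by 8 mm thick. In the middle of its top stands a black grip bar, 14 mm thick (x), 36 mm long (y), from 8 to 46 mm above the underside, to be gripped across its thickness.
- cover: The same plate; origin at the centre of its underside, same axes. Two 15 mm through holes lie on its y axis, 30 mm either side of the centre. It is the same after a half turn about z.
- base: Slotted fixture base fixed to the bench, 84 mm (its x; 126 mm over the bolted feet) by 200 mm (its y) by 30 mm high, z up; origin at the centre of its underside. Flat aluminium top face, split by an 18 mm wide slot along y; its +y end carries a yellow stripe.
- slot_middle (a point): Centre of the base's top face, 30 mm above its underside; axes as the base's. Two fixed upright steel studs, 12 mm thick with chamfered tips, stand in the slot on its centre line (x = 0), 60 mm apart along y, and rise 16 mm above the top face. The point midway between them is not measured: it lies 5 to 27 mm from here towards +y (yellow end).
- nut_tray: Shallow light-blue tray of nuts, 114x170x28 mm, a bystander; origin under its centre.
- tape_measure: Yellow tape measure, 64x69x32 mm, a bystander; origin under its centre.
- red_marker: Red marker pen lying on the bench, 17x137x17 mm, a bystander; origin under its centre.

How it is judged (in metres and radians):
On the way:
1. the cover plate is lifted: its underside is more than 45 mm above the bench (height (world z) of cover_center above 0.068 m), for 0.2 s.
At the end, for the whole second after the job is handed in: The cover plate lies flat on the base's top face with both studs through its holes (underside within 2.2 mm of the face, tilt under 0.04 rad, on the slot's line within 6 mm and 0.1 rad, 0 to 31 mm from the slot's middle towards the yellow end), at rest and let go (z of cover_center in the frame of base between 0.05 and 0.0552 m and angle between cover_center's own z axis and vertical below 0.04 rad and x of cover_center in the frame of base between -0.006 and 0.006 m and y of cover_center in the frame of base between 0 and 0.031 m and angle between the y axis of cover_center and the y axis of base, either way round below 0.1 rad and linear speed of cover below 0.01 m/s and contact force between the fingers and cover below 0.05 N); the robot touches nothing.
It fails at once if the plate is forced on the stud tips: with its underside over 9 mm above the base's top face it presses on base or studs with more than 40 N (contact force between cover and base above 40 N and z of cover_center in the frame of base above 0.062 m).
It fails at once if the plate is slammed down or pressed hard: over 120 N on the base or its studs (contact force between cover and base above 120 N).
It fails at once if a bystander (nut tray, tape measure, red marker) is moved by more than 25 mm (distance of any of nut_tray, tape_measure, red_marker from where it was at the start of the episode above 0.025 m).
It also fails if it takes over 51 s, if anything falls off the work surface, if the arm or the gripper's body presses on something with over 40 N, if the wrist force passes 120 N, or if a joint passes its speed limit or range.

## Working session

There is one attempt and no reset: what is moved stays moved. The work goes in short steps, Python scripts to look and compute and a tool call to move; the robot and the scene stay as the last step left them, time stands still between calls to the robot, and variables do not carry over. Pictures are saved under pics/ and viewed, and the job is handed in when it is done.

Besides the shell and the picture viewer there is one more tool, called after "Call:" by a JSON object that holds its "fn" and its "kwargs". send_rows: Moves the arm, as the interface text tells. Shifts and turns lie within -1 to 1; 1 stands for 0.25 m of shift or pi/4 rad of turn. Its arguments: {"type":"object","properties":{"moves":{"type":"array","items":{"type":"array"}},"jaw":{"type":"number"}},"required":["moves"]}

```bash
mkdir -p pics; cat > h.py <<'E'
import numpy as np, cv2
from station import manip
def cam(n,f=None):
    p=manip.camera_params(n); im,d=manip.camera(n)
    if f: cv2.imwrite('pics/'+f,im[:,:,::-1])
    return im,d,p
def world(p,d,u,v):
    K=np.array(p['K']);R,_=cv2.Rodrigues(np.array(p['rvec'],float));t=np.array(p['tvec'],float).ravel()
    u=np.asarray(u,float);v=np.asarray(v,float);d=np.asarray(d,float)
    c=np.stack([(u-K[0,2])/K[0,0]*d,(v-K[1,2])/K[1,1]*d,d],-1)
    return (c-t)@R
E
python3 - <<'E'
from h import *
s=manip.observe()
for k in s: print(k,np.round(s[k],3))
for n in ['scene','side','wrist']:
    im,d,p=cam(n,n+'0.png')
    R,_=cv2.Rodrigues(np.array(p['rvec'],float)); print(n,(-R.T@np.array(p['tvec']).ravel()).round(0))
    for l in ['cover','base','cover_center','slot_middle']:
        print(l,[(round(r['score'],2),np.round(r['xyz'],1)) for r in manip.place_of(l,n)[:2]])
E
```

```text
time_s 0.0
joint_pos [ 1.218  0.6   -0.003  1.6    0.002  0.943 -0.08 ]
qvel [ 0.001  0.001 -0.002 -0.     0.    -0.001 -0.001]
tau [-1.0000e-03 -7.7645e+01  1.5640e+00 -2.5801e+01  1.2000e-02  9.0000e-03
 -0.0000e+00]
ee_pos [ 197.292 -697.136  230.378]
ee_rot [-0.097  0.701 -0.7    0.097]
ft_force [-0.229 -0.216  0.31 ]
ft_torque [-0.064 -0.015 -0.044]
width 85.372
scene [-121.  654.  984.]
cover [(0.82, array([ 518.4, -162.7,    1. ])), (0.45, array([606.5, 174.3,  24.6]))]
base [(0.86, array([610.2, 175.4,  -0.8])), (0.6, array([ 522. , -397.5,    3.1]))]
cover_center [(0.78, array([ 513.4, -163.7,   26. ]))]
slot_middle [(0.94, array([608.7, 176. ,  26.8]))]
side [-470.  594.  739.]
cover [(0.89, array([ 510.2, -165.6,    2.3])), (0.23, array([ 518.1, -163.6,   20.9]))]
base [(0.9, array([609. , 172.2,   2.7])), (0.52, array([607.7, 175.2,  29.9]))]
cover_center [(0.81, array([ 514.8, -162.8,   20.9]))]
slot_middle [(0.84, array([608.8, 171.3,  30.6]))]
wrist [ 266. -680.  373.]
cover []
base []
cover_center []
slot_middle []
```

View pictures.

View pics/scene0.png

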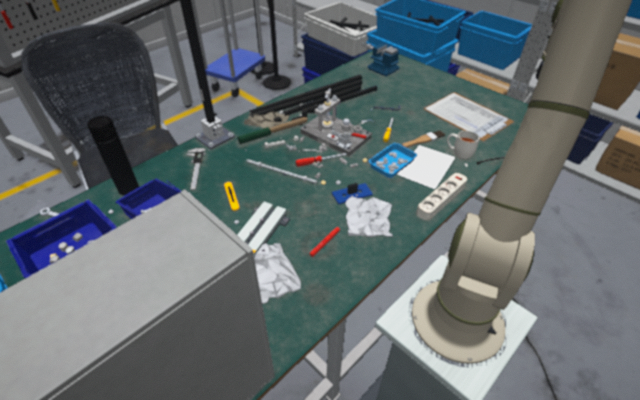

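View pics/side0.png

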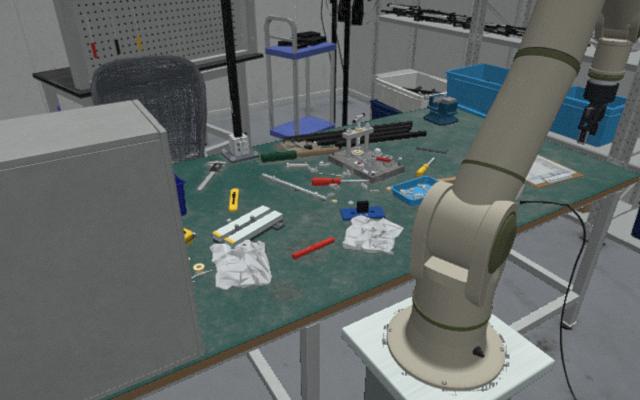

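```bash
cat > m.py <<'E'
from h import *
for n in ['scene','side']:
    im,d,p=cam(n)
    np.savez(n+'.npz',im=im,d=d,**{k:np.array(p[k]) for k in p})
    for l in ['cover','base','nut_tray','tape_measure','red_marker']:
        rs=manip.regions_of(l,n)
        if not rs: print(n,l,None);continue
        m=rs[0]['pixels']&(d>0); v,u=np.nonzero(m); w=world(p,d[v,u],u,v)
        np.save(f'{n}_{l}.npy',w)
        print(n,l,round(rs[0]['score'],2),m.sum(),w.min(0).round(),w.max(0).round())
        def rect(q,name):
            if len(q)<30:return
            r=cv2.minAreaRect(q[:,:2].astype(np.float32)); print('  ',name,len(q),np.round(r[0],1),np.round(r[1],1),round(r[2],1),'z',np.median(q[:,2]).round(1))
        if l=='cover':
            rect(w[(w[:,2]>3)&(w[:,2]<13)],'plate'); rect(w[w[:,2]>38],'bar')
        if l=='base':
            rect(w[(w[:,2]>25)&(w[:,2]<35)],'top'); rect(w[w[:,2]>38],'studs')
E
python3 m.py
```

```text
scene cover 0.58 498 [ 466. -238.   -4.] [565. -93.  49.]
   plate 359 [ 516.7 -162.1] [132.6  66. ] 67.4 z 7.2
   bar 35 [ 516.9 -161.5] [34.1 18.3] 61.3 z 44.1
scene base 0.65 1327 [243.  68.  -3.] [694. 444. 486.]
   top 931 [609.6 175.1] [ 86.4 200.7] 20.1 z 29.1
   studs 33 [441.7 315. ] [ 41.7 470.6] 52.4 z 43.9
scene nut_tray 0.69 984 [ 462. -482.   -5.] [ 601. -307.   34.]
scene tape_measure 0.31 481 [ 467. -229.   -4.] [571. -93.  49.]
scene red_marker 0.69 194 [415.  -3.  -4.] [442. 132.  21.]
side cover 0.79 539 [ 445. -240.   -2.] [569. -95.  48.]
   plate 379 [ 514.2 -164.1] [131.7  72.2] 69.3 z 8.0
   bar 46 [ 515.7 -162.2] [35.  16.4] 79.1 z 43.7
side base 0.66 1641 [525.  64.  -4.] [732. 281.  48.]
   top 969 [608.4 172.8] [ 92.8 204.6] 19.0 z 29.4
   studs 32 [602.1 187.4] [16.2 68.7] 23.0 z 43.6
side nut_tray 0.74 778 [ 460. -488.   -2.] [ 623. -310.   32.]
side tape_measure 0.52 133 [230. 319.  -3.] [722. 441. 295.]
side red_marker 0.53 200 [413.   2.   3.] [436. 128.  20.]
```

```bash
python3 - <<'E'
import numpy as np,cv2
from h import world
z=np.load('side.npz');im=z['im'];d=z['d'];p=z
a=cv2.resize(im[170:300,180:400],None,fx=3.6,fy=3.6,interpolation=cv2.INTER_CUBIC);cv2.imwrite('pics/sidez.png',a[:,:,::-1])
# yellow pixels
for n in ['scene','side']:
    z=np.load(n+'.npz');im=z['im'].astype(int);d=z['d']
    v,u=np.nonzero((im[:,:,0]>150)&(im[:,:,1]>120)&(im[:,:,2]<90)&(d>0))
    w=world(z,d[v,u],u,v); k=(abs(w[:,0]-609)<130)&(abs(w[:,1]-175)<130)&(w[:,2]<60)
    print(n,k.sum(),np.median(w[k],0).round(1))
    v,u=np.nonzero(d>0); w=world(z,d[v,u],u,v)
    # obstacles higher than 60 around
    k=(w[:,2]>60)&(w[:,0]>200)&(w[:,0]<1000)&(abs(w[:,1])<700)
    H,xe,ye=np.histogram2d(w[k,0],w[k,1],bins=[np.arange(200,1001,50),np.arange(-700,701,50)])
    for i,j in np.argwhere(H>5): 
        m=k&(abs(w[:,0]-xe[i]-25)<25)&(abs(w[:,1]-ye[j]-25)<25); print((int(xe[i]),int(ye[j]),int(w[m,2].max())),end=' ')
    print()
E
```

```text
scene 8 [542.7 247.9  27.4]
(200, -700, 590) (200, -650, 605) (200, 400, 487) (200, 450, 488) (200, 500, 488) (200, 550, 488) (200, 600, 488) (200, 650, 488) (250, -700, 581) (250, 400, 487) (250, 450, 488) (250, 500, 488) (250, 550, 488) (250, 600, 488) (250, 650, 489) (300, -700, 89) (300, -650, 86) (300, -600, 89) (300, 400, 487) (300, 450, 487) (300, 500, 488) (300, 550, 488) (300, 600, 488) (300, 650, 488) (350, -700, 87) (350, -650, 84) (350, -600, 85) (350, 400, 487) (350, 450, 488) (350, 500, 489) (350, 550, 488) (350, 600, 488) (350, 650, 489) (400, -650, 80) (400, 400, 488) (400, 450, 488) (400, 500, 487) (400, 550, 487) (400, 600, 488) (400, 650, 488) (450, 550, 469) (500, 550, 466) (500, 600, 411) (500, 650, 407) (550, 550, 444) (550, 600, 425) (550, 650, 426) (600, -350, 107) (600, 600, 423) (600, 650, 424) (650, -350, 99) (700, -350, 79) (750, -450, 72) (750, -350, 65) (800, -450, 147) (800, -400, 183) (800, -350, 183) (800, 250, 108) (800, 400, 108) (850, -450, 183) (850, -400, 178) (850, 250, 109) (850, 300, 109) (850, 400, 109) (900, 300, 105) (900, 400, 104) (950, 3
[... 158 characters left out ...]
, 486) (200, 600, 487) (200, 650, 486) (250, 400, 486) (250, 450, 486) (250, 500, 486) (250, 550, 487) (250, 600, 487) (250, 650, 486) (300, 400, 486) (300, 450, 487) (300, 500, 486) (300, 550, 487) (300, 600, 487) (300, 650, 487) (350, 400, 485) (350, 450, 486) (350, 500, 487) (350, 550, 486) (350, 600, 486) (350, 650, 486) (400, 400, 485) (400, 450, 487) (400, 500, 486) (400, 550, 486) (400, 600, 486) (400, 650, 486) (500, 550, 466) (600, -350, 107) (650, -350, 96) (700, -450, 64) (700, -350, 77) (750, -450, 71) (750, -350, 67) (750, 250, 115) (750, 300, 114) (800, -450, 146) (800, -400, 184) (800, -350, 184) (800, 250, 113) (850, -450, 181) (850, -400, 179) (850, 250, 107) (850, 300, 100)
```

View pics/sidez.png

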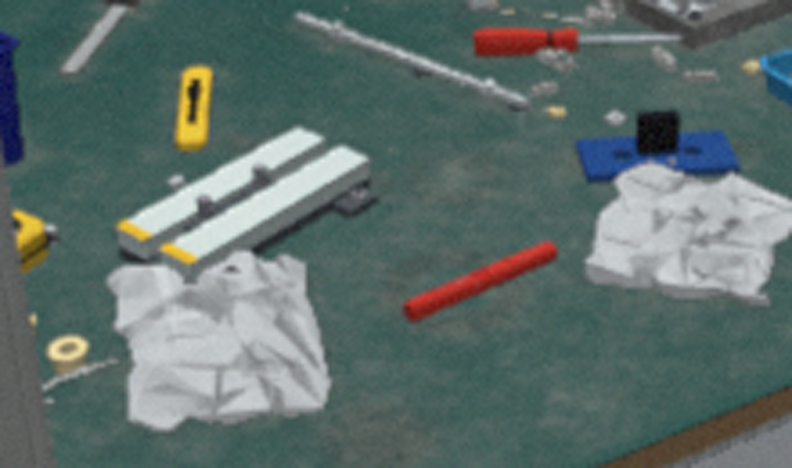

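```bash
cat >> h.py <<'E'
from scipy.spatial.transform import Rotation as Ro
def plan(xyz,ang):
    """shift and turn (scaled) to get TCP at xyz, pointing straight down, jaw axis at ang deg (mod 180)"""
    s=manip.observe(); R=Ro.from_quat(s['ee_rot']); p=np.array(s['ee_pos'])
    M=R.as_matrix(); jaw=M[:,2]; cur=np.degrees(np.arctan2(jaw[1],jaw[0]))
    a=cur+((ang-cur+90)%180-90)
    z=np.array([np.cos(np.radians(a)),np.sin(np.radians(a)),0]); y=np.array([0,0,-1.]); x=np.cross(y,z)
    T=Ro.from_matrix(np.stack([x,y,z],1)); rv=(T*R.inv()).as_rotvec()
    print('t',round(s['time_s'],2),'pos',p.round(1),'jaw',round(cur,1),'point',M[:,1].round(3),'w',round(float(s['width']),1),'F',np.round(s['ft_force'],1))
    print(' shift',((np.array(xyz)-p)/250).round(3),'turn',(rv/(np.pi/4)).round(3))
E
python3 - <<'E'
from h import *
print(manip.observe()['joint_pos'])
plan([516,-162.5,200],-21.7)
E
```

```text
[ 1.21830982  0.59933204 -0.0024968   1.59939528  0.00179662  0.94287063
 -0.07980715]
t 1.35 pos [ 197.4 -697.6  231.3] jaw -74.2 point [-0. -0. -1.] w 85.5 F [ 0.4 -0.1  0.1]
 shift [ 1.274  2.14  -0.125] turn [ 0.    -0.     1.167]
```

Call:
{"fn": "send_rows", "kwargs": {"moves": [[[0.12,0.2,0],[0,0,0.12]],[[0.25,0.4,0],[0,0,0.24]],[[0.37,0.6,0],[0,0,0.36]],[[0.5,0.8,0],[0,0,0.48]],[[0.64,1.0,0],[0,0,0.6]]]}}

```text
time_s: 1.98
ee_pos: [358.2, -446.2, 231.6]
ee_rot: [0.259, -0.658, 0.658, -0.259]
ft_force: [1.3, -0.6, 0.0]
width: 84.9
```

Call:
{"fn": "send_rows", "kwargs": {"moves": [[[0.15,0.25,-0.02],[0,0,0.12]],[[0.3,0.5,-0.05],[0,0,0.24]],[[0.45,0.75,-0.08],[0,0,0.36]],[[0.6,0.98,-0.1],[0,0,0.48]],[[0.63,1.0,-0.12],[0,0,0.57]],[[0.63,1.0,-0.12],[0,0,0.57]]]}}

```text
time_s: 2.72
ee_pos: [518.0, -192.1, 201.3]
ee_rot: [-0.4, 0.583, -0.583, 0.401]
ft_force: [-0.4, 0.8, 0.7]
width: 85.9
```

```bash
python3 - <<'E'
from h import *
plan([516,-162.5,200],-21.7)
im,d,p=cam('wrist','w1.png'); np.savez('w1.npz',im=im,d=d,**p)
for r in manip.place_of('cover','wrist')[:2]: print(r)
rs=manip.regions_of('cover','wrist')
m=rs[0]['pixels']&(d>0);v,u=np.nonzero(m);w=world(p,d[v,u],u,v)
for a,b in [(3,13),(38,52)]:
    q=w[(w[:,2]>a)&(w[:,2]<b)]; r=cv2.minAreaRect(q[:,:2].astype(np.float32)); print(len(q),np.round(r[0],1),np.round(r[1],1),round(r[2],1),np.median(q[:,2]))
plan([516,-162.5,200],-21.7)
E
```

```text
t 2.73 pos [ 518.  -192.1  201.3] jaw -21.0 point [ 0.002  0.001 -1.   ] w 85.9 F [-0.4  0.8  0.7]
 shift [-0.008  0.119 -0.005] turn [-0.002  0.002 -0.016]
{'xyz': [514.8, -161.8, -3.7], 'score': 0.66}
6015 [ 515.  -166.5] [130.3  60.5] 65.7 7.677216255182136
554 [ 515.3 -166.4] [36. 14.] 65.7 45.261818127031226
t 2.88 pos [ 515.2 -197.   201.6] jaw -21.5 point [ 0.    -0.001 -1.   ] w 85.5 F [ 0.1 -0.5 -0.9]
 shift [ 0.003  0.138 -0.006] turn [ 0.001  0.    -0.005]
```

View pics/w1.png

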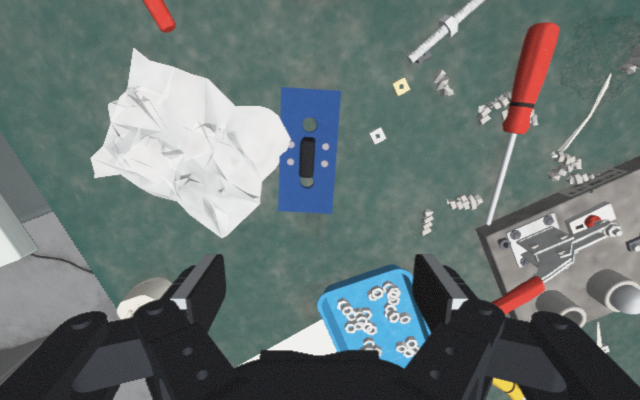

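```bash
cat > wc.py <<'E'
from h import *
s0=manip.observe()['ee_pos']
im,d,p=cam('wrist'); rs=manip.regions_of('cover','wrist')
print(np.round(s0,1),np.round(manip.observe()['ee_pos'],1))
m=rs[0]['pixels']&(d>0);v,u=np.nonzero(m);w=world(p,d[v,u],u,v)
for a,b in [(3,13),(38,52)]:
    q=w[(w[:,2]>a)&(w[:,2]<b)]; r=cv2.minAreaRect(q[:,:2].astype(np.float32)); print(len(q),np.round(r[0],1),np.round(r[1],1),round(r[2],1),np.median(q[:,2]))
plan([515,-163.5,100],-23.5)
E
python3 wc.py
```

```text
[ 515.2 -197.   201.6] [ 515.  -197.6  201.8]Traceback (most recent call last):
  File "wc.py", line 5, in <module>
    m=rs[0]['pixels']&(d>0);v,u=np.nonzero(m);w=world(p,d[v,u],u,v)
      ~~^^^
IndexError: list index out of range
```

```bash
python3 wc.py
```

```text
[ 515.  -197.6  201.8] [ 515.1 -197.4  201.8]
5968 [ 515.  -166.6] [130.1  60. ] 65.7 7.6676181525814355
551 [ 515.5 -166.2] [35.4 14. ] 65.3 45.278330407398684
t 3.08 pos [ 515.1 -197.4  201.8] jaw -21.5 point [ 0.001 -0.001 -1.   ] w 85.5 F [-0.4  0.2  0.4]
 shift [-0.     0.136 -0.407] turn [ 0.001  0.001 -0.044]
```

```bash
python3 - <<'E'
from h import *
z=np.load('w1.npz');d=z['d'];v,u=np.nonzero((d>0));k=(v<250);v,u=v[k],u[k]
w=world(z,d[v,u],u,v)-np.array([515,-166.5,0]); 
a=np.radians(-24.4);j=w[:,0]*np.cos(a)+w[:,1]*np.sin(a);l=-w[:,0]*np.sin(a)+w[:,1]*np.cos(a)
for lo in range(-90,90,10):
    m=(abs(l)<16)&(j>=lo)&(j<lo+10)
    if m.any():print(lo,m.sum(),np.percentile(w[m,2],[50,99]).round())
plan([515.2,-165.8,14],-24.4)
E
```

```text
-90 295 [12. 17.]
-80 260 [12. 22.]
-70 251 [22. 26.]
-60 302 [21. 25.]
-50 310 [17. 21.]
-40 303 [13. 18.]
-30 287 [ 9. 16.]
-20 293 [ 8. 11.]
-10 280 [45. 47.]
0 346 [45. 47.]
10 286 [ 8. 11.]
20 288 [ 8. 11.]
30 261 [-0.  8.]
40 271 [-0.  1.]
50 272 [-0.  1.]
60 275 [-0.  1.]
70 269 [-0.  3.]
80 267 [-0.  1.]
t 3.08 pos [ 515.1 -197.4  201.8] jaw -21.5 point [ 0.001 -0.001 -1.   ] w 85.5 F [-0.4  0.2  0.4]
 shift [ 0.     0.126 -0.751] turn [ 0.001  0.001 -0.064]
```

Call:
{"fn": "send_rows", "kwargs": {"moves": [[[0,0.08,-0.1],[0,0,-0.064]],[[0,0.126,-0.25],[0,0,-0.064]],[[0,0.126,-0.4],[0,0,-0.064]],[[0,0.126,-0.44],[0,0,-0.064]],[[0,0.126,-0.44],[0,0,-0.064]]], "jaw": 0.5}}

```text
time_s: 3.7
ee_pos: [514.9, -166.4, 91.9]
ee_rot: [0.383, -0.594, 0.595, -0.383]
ft_force: [0.2, -0.2, -0.8]
width: 42.8
```

```bash
python3 - <<'E'
from h import *
plan([515.2,-166,15],-24.4)
cam('wrist','w2.png')
E
```

```text
t 3.7 pos [ 514.9 -166.4   91.9] jaw -24.5 point [-0.    -0.001 -1.   ] w 42.8 F [ 0.2 -0.2 -0.8]
 shift [ 0.001  0.002 -0.307] turn [ 0.001 -0.     0.001]
```

View pics/w2.png

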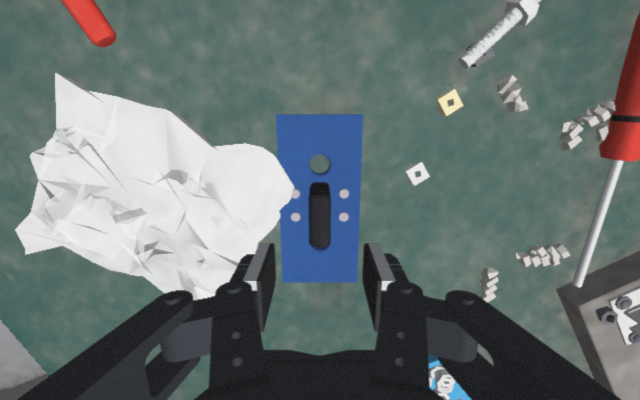

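The plate (centre ≈ (320,200)) and its grip bar at (319,215) sit centred between the fingers at (262,285) and (378,285). Now I'll descend.

Call:
{"fn": "send_rows", "kwargs": {"moves": [[[0,0.002,-0.12],[0,0,0]],[[0,0.002,-0.24],[0,0,0]],[[0,0.002,-0.295],[0,0,0]],[[0,0.002,-0.307],[0,0,0]],[[0,0.002,-0.307],[0,0,0]]]}}

```text
time_s: 4.38
ee_pos: [515.9, -166.2, 16.6]
ee_rot: [0.382, -0.594, 0.595, -0.383]
ft_force: [0.3, 0.1, 0.8]
width: 42.9
```

Call:
{"fn": "send_rows", "kwargs": {"moves": [[[0,0,0],[0,0,0]],[[0,0,0],[0,0,0]],[[0,0,0],[0,0,0]],[[0,0,0],[0,0,0]],[[0,0,0],[0,0,0]]], "jaw": 0}}

```text
time_s: 5.0
ee_pos: [516.4, -166.4, 17.6]
ee_rot: [0.382, -0.593, 0.596, -0.383]
ft_force: [-0.4, -0.3, 6.9]
width: 13.2
```

```bash
python3 - <<'E'
from h import *
plan([515.2,-166,15],-24.4)
cam('side','s2.png')
E
```

```text
t 5.0 pos [ 516.4 -166.4   17.6] jaw -24.5 point [ 0.004 -0.002 -1.   ] w 13.2 F [-0.4 -0.3  6.9]
 shift [-0.005  0.001 -0.01 ] turn [0.003 0.005 0.002]
```

Call:
{"fn": "send_rows", "kwargs": {"moves": [[[0,0,0.08],[0,0,0]],[[0,0,0.2],[0,0,0]],[[0,0,0.35],[0,0,0]],[[0,0,0.48],[0,0,0]],[[0,0,0.5],[0,0,0]],[[0,0,0.5],[0,0,0]],[[0,0,0.5],[0,0,0]]]}}

```text
time_s: 5.92
ee_pos: [515.6, -166.2, 141.3]
ee_rot: [0.383, -0.594, 0.595, -0.383]
ft_force: [0.8, 0.5, -2.7]
width: 13.4
```

```bash
python3 - <<'E'
from h import *
plan([602,187,200],20)
im,d,p=cam('wrist','w3.png');np.savez('w3.npz',im=im,d=d,**p)
s=manip.observe();print(s['ft_force'],s['ft_torque'],s['joint_pos'].round(2) if hasattr(s['joint_pos'],'round') else s['joint_pos'])
E
```

```text
t 5.92 pos [ 515.6 -166.2  141.3] jaw -24.5 point [ 0.002 -0.002 -1.   ] w 13.4 F [ 0.8  0.5 -2.7]
 shift [0.346 1.413 0.235] turn [0.001 0.003 0.988]
[ 0.06555565 -0.33128011 -3.96827665] [0.03751418 0.02356523 0.02316579] [ 0.39  0.52 -0.26  2.09  0.24  0.56 -0.47]
```

View pics/w3.png

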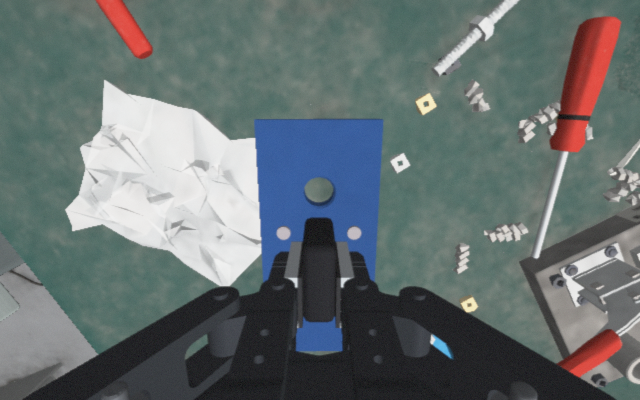

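Call:
{"fn": "send_rows", "kwargs": {"moves": [[[0.06,0.11,0.03],[0,0,0.12]],[[0.15,0.27,0.06],[0,0,0.28]],[[0.24,0.44,0.09],[0,0,0.44]],[[0.34,0.61,0.12],[0,0,0.62]],[[0.43,0.78,0.12],[0,0,0.8]],[[0.5,0.9,0.12],[0,0,0.92]],[[0.52,0.94,0.12],[0,0,0.98]],[[0.52,0.94,0.12],[0,0,0.98]]]}}

```text
time_s: 6.98
ee_pos: [645.3, 69.9, 170.5]
ee_rot: [-0.578, 0.407, -0.407, 0.579]
ft_force: [-0.3, -0.6, -2.8]
width: 13.2
```

Call:
{"fn": "send_rows", "kwargs": {"moves": [[[0,0,0],[0,0,0]],[[0,0,0],[0,0,0]],[[0,0,0],[0,0,0]]]}}

```text
time_s: 7.35
ee_pos: [645.2, 69.1, 170.6]
ee_rot: [-0.578, 0.407, -0.407, 0.578]
ft_force: [0.5, -0.0, -3.8]
width: 12.8
```

```bash
python3 - <<'E'
from h import *
plan([602,187,200],20)
im,d,p=cam('wrist','w4.png');s=manip.observe();np.savez('w4.npz',im=im,d=d,ee=s['ee_pos'],q=s['ee_rot'],**p)
for l in ['base','slot_middle']:
    print(l,[(round(r['score'],2),np.round(r['xyz'],1)) for r in manip.place_of(l,'wrist')[:2]])
rs=manip.regions_of('base','wrist'); np.save('w4m.npy',rs[0]['pixels'])
E
```

```text
t 7.35 pos [645.2  69.1 170.6] jaw 19.7 point [ 0.001 -0.    -1.   ] w 12.8 F [ 0.5 -0.  -3.8]
 shift [-0.173  0.472  0.117] turn [0.    0.001 0.007]
base [(0.77, array([608.9, 168.8,   2.4]))]
slot_middle [(0.82, array([609.7, 172.3,  29.6]))]
```

View pics/w4.png

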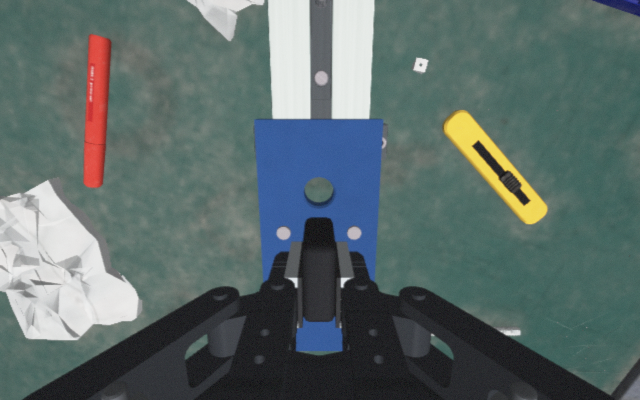

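```bash
python3 - <<'E'
from h import *
z=np.load('w4.npz');im=z['im'].astype(int);d=z['d'];ee=z['ee'];M=Ro.from_quat(z['q']).as_matrix()
V,U=np.mgrid[0:400,0:640];W=world(z,d,U,V);ok=d>0
jaw=M[:,2];a0=np.arctan2(jaw[1],jaw[0]);e=np.array([np.cos(a0),np.sin(a0)]);f=np.array([-e[1],e[0]])
X=(W[...,:2]-ee[:2])@e;Y=(W[...,:2]-ee[:2])@f;Z=W[...,2]
print('jaw',np.degrees(a0))
blue=ok&(im[...,2]>im[...,0]+50)&(im[...,2]>90)&(V<300)
blue&=abs(Z-np.median(Z[blue]))<8
print('plate top z',np.median(Z[blue]),'rel tcp',np.median(Z[blue])-ee[2])
def edges(mask,Y0,Y1,step=2):
    L=[]
    for y in np.arange(Y0,Y1,step):
        m=mask&(Y>=y)&(Y<y+step)
        if m.sum()>20:L.append((y+step/2,X[m].min(),X[m].max()))
    return np.array(L)
P=edges(blue,0,70);
for c in(1,2): print('plate edge',c,np.polyfit(P[:,0],P[:,c],1).round(4))
print('mid',np.polyfit(P[:,0],(P[:,1]+P[:,2])/2,1).round(4)); print('plate front Y', Y[blue].max().round(1), 'Y pct',np.percentile(Y[blue],99.5).round(1))
A=np.polyfit
xs,zs=X[blue],Z[blue];ys=Y[blue];print('plane tilt',np.linalg.lstsq(np.c_[xs,ys,np.ones(len(xs))],zs,rcond=None)[0].round(4))
top=ok&(abs(Z-30)<5)&(abs(X)<60)&(V<250)&(im.min(-1)>130)
print('top z',np.median(Z[top]),Y[top].min(),Y[top].max())
T=edges(top,Y[top].min()+5,Y[top].max()-2)
for c in(1,2): print('base edge',c,np.polyfit(T[:,0],T[:,c],1).round(4))
pm=np.polyfit(T[:,0],(T[:,1]+T[:,2])/2,1);print('base mid',pm.round(4),'width',np.median(T[:,2]-T[:,1]))
# slot edges
st=ok&(Z>38)&(Z<60)&(abs(X)<30)&(Y>0)&(V<118)
n,lab,stt,cen=cv2.connectedComponentsWithStats(st.astype(np.uint8))
for i in range(1,n):
    if stt[i,4]>15:
        m=lab==i;r=cv2.minEnclosingCircle(np.c_[X[m],Y[m]].astype(np.float32));print('stud px',cen[i].round(1),stt[i],'circ',np.round(r[0],1),round(r[1],1),'mean',X[m].mean().round(1),Y[m].mean().round(1),np.median(Z[m]))
hole=(abs(U-319)<20)&(abs(V-190)<20)&~blue
print('hole',((X[hole].min()+X[hole].max())/2),hole.sum(),U[hole].mean(),V[hole].mean())
# hole center via plate plane
K=z['K'];R,_=cv2.Rodrigues(z['rvec']);t=z['tvec'].ravel();zt=np.median(Z[blue])
def on(u,v,zz):
    r=R.T@np.array([(u-K[0,2])/K[0,0],(v-K[1,2])/K[1,1],1]);c=-R.T@t;w=c+r*(zz-c[2])/r[2];q=w[:2]-ee[:2];return q@e,q@f
print('hole tool', on(U[hole].mean(),V[hole].mean(),zt)); print('stud1@46',on(321,78,46))
print('cam',-R.T@t)
E
```

```text
jaw 19.688149477351818
plate top z 160.51230386863392 rel tcp -10.130867135909114
plate edge 1 [-5.00000e-04 -3.12027e+01]
plate edge 2 [-4.00000e-04  2.85281e+01]
mid [-5.0000e-04 -1.3373e+00]
plate front Y 64.7 Y pct 64.3
plane tilt [-2.90000e-03  0.00000e+00  1.60511e+02]
top z 29.566043779307414 60.72629313682797 150.95866665626772
base edge 1 [-6.00000e-04 -4.12376e+01]
base edge 2 [-7.00000e-04  4.17567e+01]
base mid [-0.0007  0.2596] width 82.92828721684441
stud px [320.3   0.7] [316   0  10   3  21] circ [  0.2 147.8] 3.4 mean 0.1 146.7 39.8265262503172
stud px [320.3  77.6] [313  70  16  16 198] circ [ 0.2 92.4] 6.1 mean 0.1 92.1 45.25255653029412
hole -2.021212341350288 667 318.5832083958021 191.01049475262369
hole tool (np.float64(-1.166055039764905), np.float64(30.16181564479596))
stud1@46 (np.float64(0.6013970778647378), np.float64(91.74397350909057))
cam [620.74448622 134.96092965 312.81319329]
```

Call:
{"fn": "send_rows", "kwargs": {"moves": [[[-0.04,0.12,0],[0,0,0]],[[-0.09,0.26,-0.04],[0,0,0]],[[-0.122,0.36,-0.15],[0,0,0]],[[-0.122,0.36,-0.27],[0,0,0]],[[-0.122,0.36,-0.35],[0,0,0]],[[-0.122,0.36,-0.38],[0,0,0]],[[-0.122,0.36,-0.38],[0,0,0]],[[-0.122,0.36,-0.38],[0,0,0]]]}}

```text
time_s: 8.55
ee_pos: [615.4, 159.6, 76.5]
ee_rot: [-0.578, 0.407, -0.408, 0.579]
ft_force: [-0.7, 0.3, -3.7]
width: 13.1
```

```bash
cat > meas.py <<'E'
from h import *
import sys
def run(fn):
    s=manip.observe();im,d,z=cam('wrist',fn)
    ee=np.array(s['ee_pos']);M=Ro.from_quat(s['ee_rot']).as_matrix();im=im.astype(int)
    V,U=np.mgrid[0:400,0:640];W=world(z,d,U,V);ok=d>0
    jaw=M[:,2];a0=np.arctan2(jaw[1],jaw[0]);e=np.array([np.cos(a0),np.sin(a0)]);f=np.array([-e[1],e[0]])
    X=(W[...,:2]-ee[:2])@e;Y=(W[...,:2]-ee[:2])@f;Z=W[...,2]
    print('t',s['time_s'],'ee',ee.round(1),'jaw',np.degrees(a0).round(2),'pt',M[:,1].round(4),'F',np.round(s['ft_force'],1),'T',np.round(s['ft_torque'],2),'w',s['width'])
    blue=ok&(im[...,2]>im[...,0]+50)&(im[...,2]>90)&(V<300);blue&=abs(Z-np.median(Z[blue]))<8
    print('plate top z rel tcp',(np.median(Z[blue])-ee[2]).round(1))
    def edges(mask,Y0,Y1,step=2):
        L=[]
        for y in np.arange(Y0,Y1,step):
            m=mask&(Y>=y)&(Y<y+step)
            if m.sum()>20:L.append((y+step/2,X[m].min(),X[m].max()))
        return np.array(L)
    P=edges(blue,0,62);print('plate mid',np.polyfit(P[:,0],(P[:,1]+P[:,2])/2,1).round(4),'front',np.percentile(Y[blue],99.7).round(1))
    xs,zs,ys=X[blue],Z[blue],Y[blue];print('plate tilt',np.linalg.lstsq(np.c_[xs,ys,np.ones(len(xs))],zs,rcond=None)[0].round(4))
    top=ok&(abs(Z-30)<5)&(abs(X)<60)&(V<250)&(im.min(-1)>130)
    y0=max(Y[top].min()+5,25);T=edges(top,y0,Y[top].max()-8)
    for c in(1,2): print('base edge',c,np.polyfit(T[:,0],T[:,c],1).round(4))
    print('base mid',np.polyfit(T[:,0],(T[:,1]+T[:,2])/2,1).round(4),'width',np.median(T[:,2]-T[:,1]),'zmed',np.median(Z[top]),'Ymax',Y[top].max())
    st=ok&(Z>36)&(Z<60)&(abs(X)<12)&(Y>P[:,0].max()+5)&(V<160)&~blue
    n,lab,stt,cen=cv2.connectedComponentsWithStats(st.astype(np.uint8))
    for i in range(1,n):
        if stt[i,4]>15:
            m=(lab==i)&(Z>43);r=cv2.minEnclosingCircle(np.c_[X[m],Y[m]].astype(np.float32));print('stud px',cen[i].round(1),'circ',np.round(r[0],1),round(r[1],1),'mean',X[m].mean().round(1),Y[m].mean().round(1),np.median(Z[m]))
    yl=ok&(im[...,0]>150)&(im[...,1]>110)&(im[...,2]<90)&(abs(X)<50)&(abs(Z-30)<6)
    if yl.sum()>20: print('yellow Y',Y[yl].min(),Y[yl].max())
    print('e',e.round(4),'f',f.round(4))
run(sys.argv[1])
E
python3 meas.py w5.png
```

```text
t 8.55 ee [615.4 159.6  76.5] jaw 19.69 pt [ 2.2e-03  6.0e-04 -1.0e+00] F [-0.7  0.3 -3.7] T [ 0.03 -0.05  0.02] w 13.070689588379413
plate top z rel tcp -10.1
plate mid [-1.0000e-04 -1.1305e+00] front 64.4
plate tilt [-1.80000e-03  3.00000e-04  6.64093e+01]
base edge 1 [-3.40000e-03 -4.34994e+01]
base edge 2 [-0.1088 45.422 ]
base mid [-0.0561  0.9613] width 83.30844674892984 zmed 29.569307592090986 Ymax 123.62218738566091
yellow Y 103.00918456618035 112.5764110222533
e [0.9415 0.3369] f [-0.3369  0.9415]
```

View pics/w5.png

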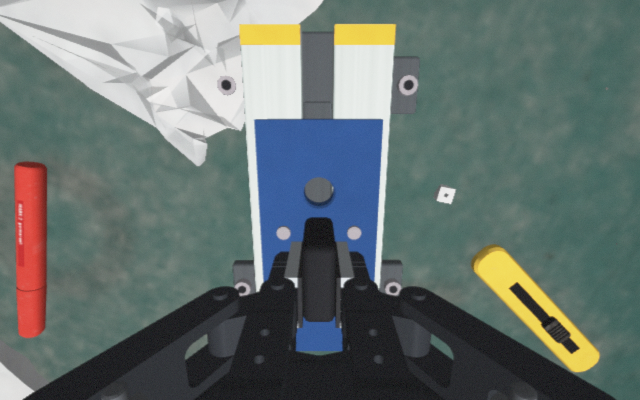

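```bash
cat > lat.py <<'E'
from h import *
import sys
s=manip.observe();im,d,z=cam('wrist',sys.argv[1]);im=im.astype(int)
ee=np.array(s['ee_pos']);M=Ro.from_quat(s['ee_rot']).as_matrix();jaw=M[:,2]
e=jaw[:2]/np.linalg.norm(jaw[:2]);f=np.array([-e[1],e[0]])
K=np.array(z['K'],float);R,_=cv2.Rodrigues(np.array(z['rvec'],float));t=np.array(z['tvec'],float).ravel()
def on(u,v,zz):
    r=R.T@np.array([(u-K[0,2])/K[0,0],(v-K[1,2])/K[1,1],1]);c=-R.T@t;w=c+r*(zz-c[2])/r[2];q=w[:2]-ee[:2];return np.array([q@e,q@f])
print('t',round(s['time_s'],2),'ee',ee.round(1),'F',np.round(s['ft_force'],1))
g=cv2.GaussianBlur(im.astype(np.float32),(1,5),0)
br=g.min(-1); bl=g[...,2]-g[...,0]
def cross(x,th):  # subpixel crossings
    sgn=np.sign(x-th);i=np.nonzero(np.diff(sgn))[0];return i+(th-x[i])/(x[i+1]-x[i])
out=[]
for v in range(50,240,6):
    row=cross(br[v,225:410],110)+225;b=cross(bl[v,225:410],50)+225
    if len(row)>=2 and v<116: out.append((v,row[0],row[-1]));
    elif len(row)>=2 and len(b)>=2: out.append((v,row[0],row[-1],b[0],b[-1]))
zt=ee[2]-9.8
for o in out:
    v=o[0];l=on(o[1],v,30);r=on(o[2],v,30);msg=[l[0],r[0],(l[0]+r[0])/2,l[1]]
    if len(o)>3:
        pl=on(o[3],v,zt);pr=on(o[4],v,zt);msg+=[pl[0],pr[0],(pl[0]+pr[0])/2]
    print(v,np.round(msg,1))
E
python3 lat.py w6.png
```

```text
t 8.6 ee [615.5 159.6  76.6] F [-0.7 -0.  -3.3]
50 [-10.1  40.3  15.1  99.8]
56 [-10.1  40.   15.   96.8]
62 [-10.1  40.3  15.1  93.8]
68 [-10.1  40.4  15.2  90.7]
74 [-10.1  47.   18.4  87.6]
80 [-52.   48.4  -1.8  84.5]
86 [-50.4  46.4  -2.   81.4]
92 [-10.1  44.4  17.1  78.2]
98 [-10.   40.4  15.2  75. ]
104 [-10.2  40.4  15.1  71.7]
110 [-10.2  40.2  15.   68.5]
122 [-38.   40.3   1.2  61.8 -30.9  28.5  -1.2]
128 [-44.9  40.3  -2.3  58.4 -31.   28.6  -1.2]
134 [-43.9  40.3  -1.8  55.  -31.   28.6  -1.2]
140 [-44.1  40.   -2.   51.6 -30.9  28.5  -1.2]
146 [-43.7  40.3  -1.7  48.1 -31.   28.6  -1.2]
152 [-44.   40.3  -1.9  44.6 -31.   28.5  -1.2]
158 [-44.   40.1  -1.9  41.  -30.9  28.5  -1.2]
164 [-43.8  40.3  -1.7  37.4 -31.   28.6  -1.2]
170 [-44.   40.   -2.   33.8 -31.   28.6  -1.2]
176 [-43.9  40.2  -1.9  30.1 -30.9  28.5  -1.2]
182 [-43.9  40.3  -1.8  26.4 -31.   28.6  -1.2]
188 [-44.   40.   -2.   22.6 -31.   28.6  -1.2]
194 [-43.8  40.2  -1.8  18.8 -30.9  28.5  -1.2]
200 [-44.   40.2  -1.9  15.  -31.   28.6  -1.2]
206 [-44.   40.   -2.   11.1 -31.   28.6  -1.2]
212 [-43.8  40.3  -1.8   7.2 -30.9  28.5  -1.2]
218 [-44.1  40.1  -2.    3.2 -31.   28.6  -1.2]
224 [-43.8  40.   -1.9  -0.8 -31.   28.6  -1.2]
230 [-44.1  40.2  -1.9  -4.9 -30.9  28.5  -1.2]
236 [-44.2  40.1  -2.1  -9.  -31.   28.6  -1.2]
```

Call:
{"fn": "send_rows", "kwargs": {"moves": [[[-0.01,0.025,0],[0,0,0]],[[-0.02,0.05,-0.01],[0,0,0]],[[-0.028,0.071,-0.025],[0,0,0]],[[-0.028,0.071,-0.036],[0,0,0]],[[-0.028,0.071,-0.042],[0,0,0]],[[-0.028,0.071,-0.042],[0,0,0]],[[-0.028,0.071,-0.042],[0,0,0]]]}}

```text
time_s: 9.52
ee_pos: [608.5, 177.1, 66.1]
ee_rot: [-0.577, 0.407, -0.408, 0.579]
ft_force: [-0.2, 0.3, -3.5]
width: 13.0
```

```bash
python3 lat.py w7.png | sed -n '1p;12,30p'; python3 - <<'E'
from h import *
plan([600,200,63],19.7)
E
```

```text
t 9.53 ee [608.5 177.1  66.1] F [-0.2  0.3 -3.5]
128 [-35.9  46.8   5.4  59.1 -31.   28.6  -1.2]
134 [-36.   41.    2.5  55.9 -31.   28.6  -1.2]
140 [-35.9  41.    2.6  52.6 -30.9  28.5  -1.2]
146 [-35.9  40.7   2.4  49.4 -31.   28.6  -1.2]
152 [-35.9  41.    2.6  46.  -31.   28.5  -1.2]
158 [-35.9  40.8   2.4  42.7 -30.9  28.5  -1.2]
164 [-46.5  40.9  -2.8  39.3 -31.   28.6  -1.2]
170 [-43.3  40.8  -1.3  35.8 -31.   28.6  -1.2]
176 [-43.1  40.7  -1.2  32.4 -30.9  28.5  -1.2]
182 [-43.2  41.   -1.1  28.9 -31.   28.6  -1.2]
188 [-43.3  40.7  -1.3  25.3 -30.9  28.6  -1.2]
194 [-43.1  40.9  -1.1  21.7 -30.9  28.5  -1.2]
200 [-43.3  40.8  -1.3  18.1 -31.   28.6  -1.2]
206 [-43.2  40.7  -1.3  14.4 -31.   28.6  -1.2]
212 [-43.2  40.9  -1.2  10.7 -30.9  28.5  -1.2]
218 [-43.3  40.7  -1.3   7.  -31.   28.6  -1.2]
224 [-43.1  40.8  -1.1   3.2 -30.9  28.6  -1.2]
230 [-43.3  40.8  -1.2  -0.7 -30.9  28.6  -1.2]
236 [-43.2  40.6  -1.3  -4.5 -31.   28.6  -1.2]
t 9.57 pos [608.5 177.2  66.1] jaw 19.7 point [ 0.002  0.001 -1.   ] w 12.8 F [ 0.3 -0.4 -3.2]
 shift [-0.034  0.091 -0.012] turn [-0.001  0.003  0.   ]
```

View pics/w7.png

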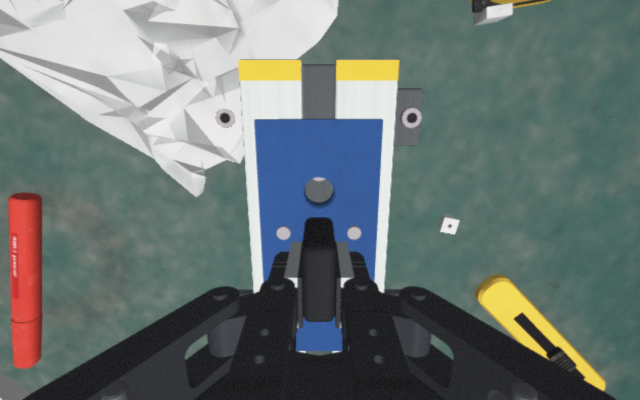

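Call:
{"fn": "send_rows", "kwargs": {"moves": [[[0,0,-0.004],[0,0,0]],[[0,0,-0.008],[0,0,0]],[[0,0,-0.01],[0,0,0]],[[0,0,-0.01],[0,0,0]]]}}

```text
time_s: 10.07
ee_pos: [608.5, 177.1, 63.7]
ee_rot: [-0.577, 0.407, -0.408, 0.579]
ft_force: [0.9, -0.3, -1.8]
width: 13.0
```

Call:
{"fn": "send_rows", "kwargs": {"moves": [[[0,0,-0.002],[0,0,0]],[[0,0,-0.004],[0,0,0]],[[0,0,-0.004],[0,0,0]]]}}

```text
time_s: 10.45
ee_pos: [608.6, 177.1, 63.6]
ee_rot: [-0.577, 0.406, -0.408, 0.579]
ft_force: [-3.1, -2.0, 7.9]
width: 12.8
```

Call:
{"fn": "send_rows", "kwargs": {"moves": [[[-0.002,0.0055,-0.003],[0,0,0]],[[-0.004,0.011,-0.003],[0,0,0]],[[-0.006,0.0165,-0.003],[0,0,0]],[[-0.0067,0.019,-0.003],[0,0,0]],[[-0.0067,0.019,-0.003],[0,0,0]]]}}

```text
time_s: 11.08
ee_pos: [608.1, 180.3, 63.6]
ee_rot: [-0.577, 0.406, -0.409, 0.578]
ft_force: [1.1, -4.2, 4.8]
width: 12.6
```

```bash
python3 lat.py w8.png | sed -n '1p;22,24p'; python3 - <<'E'
from h import *
a=cv2.imread('pics/w8.png')[150:230,270:370];cv2.imwrite('pics/w8z.png',cv2.resize(a,None,fx=6,fy=6,interpolation=cv2.INTER_CUBIC))
E
```

```text
t 11.07 ee [608.1 180.3  63.6] F [ 1.1 -4.2  4.8]
200 [-43.8  40.   -1.9  18.8 -31.   28.6  -1.2]
206 [-44.   40.2  -1.9  15.1 -31.   28.6  -1.2]
212 [-43.8  40.   -1.9  11.5 -30.9  28.5  -1.2]
```

View pics/w8z.png

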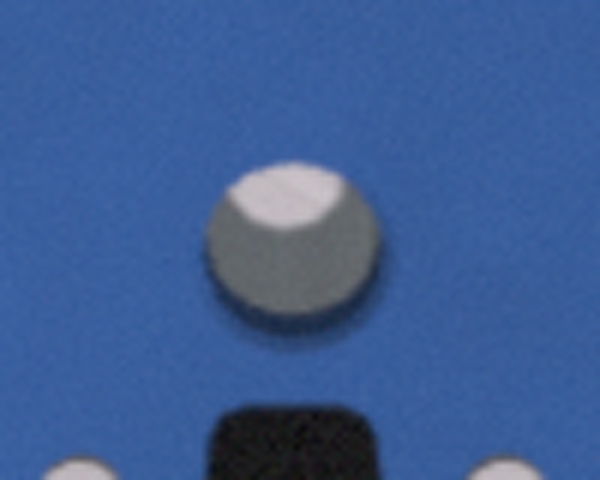

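Call:
{"fn": "send_rows", "kwargs": {"moves": [[[-0.004,0.006,-0.0015],[0,0,0]],[[-0.008,0.012,-0.0015],[0,0,0]],[[-0.011,0.017,-0.0015],[0,0,0]],[[-0.011,0.017,-0.0015],[0,0,0]]]}}

```text
time_s: 11.62
ee_pos: [604.6, 185.4, 62.7]
ee_rot: [-0.578, 0.406, -0.409, 0.579]
ft_force: [0.9, -0.3, -2.6]
width: 12.8
```

```bash
cat > zz.sh <<'E'
python3 lat.py $1.png | sed -n '1p;22,24p'; python3 - <<P
from h import *
a=cv2.imread('pics/$1.png')[150:230,270:370];cv2.imwrite('pics/$1z.png',cv2.resize(a,None,fx=6,fy=6,interpolation=cv2.INTER_CUBIC))
s=manip.observe();print(np.round(s['ft_force'],1),np.round(s['ft_torque'],2))
P
E
bash zz.sh w9
```

```text
t 11.62 ee [604.6 185.4  62.7] F [ 0.9 -0.3 -2.6]
206 [-42.3  41.7  -0.3  15.4 -30.9  28.6  -1.2]
212 [-42.4  41.6  -0.4  11.8 -30.9  28.5  -1.2]
218 [-42.5  41.6  -0.4   8.1 -31.   28.6  -1.2]
[ 0.1 -0.2 -3.9] [-0.01 -0.   -0.  ]
```

View pics/w9z.png

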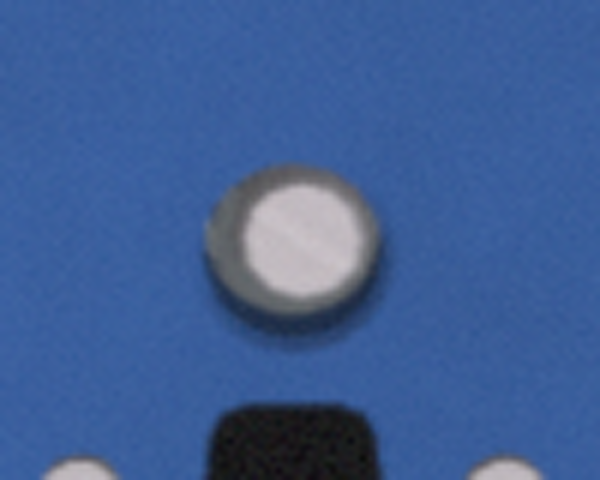

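```bash
cat > st.py <<'E'
from h import *
import sys
s=manip.observe();im,d,z=cam('wrist',sys.argv[1]+'.png')
a=im[150:230,270:370,::-1];cv2.imwrite('pics/'+sys.argv[1]+'z.png',cv2.resize(a,None,fx=6,fy=6,interpolation=cv2.INTER_CUBIC));im=im.astype(int)
ee=np.array(s['ee_pos']);M=Ro.from_quat(s['ee_rot']).as_matrix();jaw=M[:,2]
e=jaw[:2]/np.linalg.norm(jaw[:2]);f=np.array([-e[1],e[0]])
K=np.array(z['K'],float);R,_=cv2.Rodrigues(np.array(z['rvec'],float));t=np.array(z['tvec'],float).ravel()
def on(u,v,zz):
    r=R.T@np.array([(u-K[0,2])/K[0,0],(v-K[1,2])/K[1,1],1]);c=-R.T@t;w=c+r*(zz-c[2])/r[2];q=w[:2]-ee[:2];return np.array([q@e,q@f])
roi=np.zeros(d.shape,bool);roi[165:215,295:345]=1
notblue=roi&(im[...,2]-im[...,0]<40)&(im.max(-1)>60)
n,l,stt,c=cv2.connectedComponentsWithStats(notblue.astype(np.uint8));i=1+np.argmax(stt[1:,4]);hole=l==i
tip=hole&(im.min(-1)>165)
def cc(m):
    v,u=np.nonzero(m);r=cv2.minEnclosingCircle(np.c_[u,v].astype(np.float32));return (u.min()+u.max())/2,(v.min()+v.max())/2,len(u)
h=cc(hole);tt=cc(tip);H=on(h[0],h[1],ee[2]-9.7);T=on(tt[0],tt[1],46)
print('t',round(s['time_s'],2),'ee',ee.round(2),'F',np.round(s['ft_force'],1),'T',np.round(s['ft_torque'],2),'w',round(float(s['width']),1))
print('hole',np.round(h,1),'tip',np.round(tt,1),'hole tool',H.round(2),'tip tool',T.round(2),'move plate by',(T-H).round(2),'world',((T-H)[0]*e+(T-H)[1]*f).round(2))
E
python3 st.py w10
```

```text
t 11.68 ee [604.78 185.16  62.78] F [ 0.1 -0.2 -3.9] T [-0.01 -0.   -0.  ] w 13.2
hole [318. 190. 584.] tip [320.  189.5 256. ] hole tool [-1.32 30.93] tip tool [-0.29 29.35] move plate by [ 1.02 -1.58] world [ 1.5  -1.15]
```

Call:
{"fn": "send_rows", "kwargs": {"moves": [[[0.0048,-0.0026,0],[0,0,0]],[[0.0048,-0.0026,0],[0,0,0]],[[0.0048,-0.0026,-0.004],[0,0,0]],[[0.0048,-0.0026,-0.008],[0,0,0]],[[0.0048,-0.0026,-0.008],[0,0,0]]]}}

```text
time_s: 12.35
ee_pos: [606.1, 184.3, 60.7]
ee_rot: [-0.578, 0.406, -0.409, 0.578]
ft_force: [-0.6, -0.2, -3.4]
width: 13.0
```

```bash
python3 st.py w11; python3 lat.py w12.png | sed -n '22,24p'
```

```text
t 12.35 ee [606.06 184.32  60.73] F [-0.6 -0.2 -3.4] T [-0.02 -0.    0.02] w 13.0
hole [318.5 190.  588. ] tip [318.  187.5 266. ] hole tool [-1.08 30.9 ] tip tool [-1.33 30.9 ] move plate by [-0.25 -0.  ] world [-0.23 -0.09]
206 [-43.5  40.7  -1.4  16.  -30.9  28.6  -1.2]
212 [-43.4  40.6  -1.4  12.4 -30.9  28.5  -1.2]
218 [-43.3  40.5  -1.4   8.8 -31.   28.6  -1.2]
```

View pics/w11z.png

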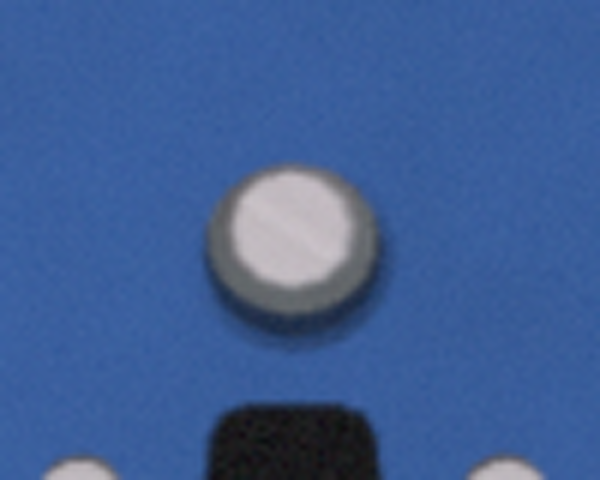

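Call:
{"fn": "send_rows", "kwargs": {"moves": [[[-0.0008,0,-0.005],[0,0,0]],[[-0.0008,0,-0.01],[0,0,0]],[[-0.0008,0,-0.016],[0,0,0]],[[-0.0008,0,-0.022],[0,0,0]],[[-0.0008,0,-0.028],[0,0,0]],[[-0.0008,0,-0.032],[0,0,0]],[[-0.0008,0,-0.032],[0,0,0]]]}}

```text
time_s: 13.32
ee_pos: [605.9, 184.4, 52.7]
ee_rot: [-0.577, 0.406, -0.409, 0.578]
ft_force: [-0.0, -0.5, -3.4]
width: 13.0
```

```bash
python3 st.py w13; python3 lat.py w14.png | sed -n '22,24p'
```

```text
t 13.32 ee [605.85 184.38  52.73] F [-0.  -0.5 -3.4] T [-0.    0.05 -0.03] w 13.0
hole [318.5 191.  590. ] tip [318.5 192.  288. ] hole tool [-1.07 30.36] tip tool [-1.08 30.65] move plate by [-0.    0.29] world [-0.1   0.27]
206 [-43.1  40.8  -1.1  18.6 -30.9  28.6  -1.2]
212 [-43.3  40.6  -1.3  15.1 -30.9  28.5  -1.2]
218 [-43.   40.8  -1.1  11.7 -31.   28.6  -1.2]
```

No contact on the way down, and hole and stud are concentric. I'll go on to the face (predicted at TCP z ≈ 47.6).

Call:
{"fn": "send_rows", "kwargs": {"moves": [[[-0.0004,0.001,-0.005],[0,0,0]],[[-0.0004,0.001,-0.01],[0,0,0]],[[-0.0004,0.001,-0.014],[0,0,0]],[[-0.0004,0.001,-0.017],[0,0,0]],[[-0.0004,0.001,-0.02],[0,0,0]],[[-0.0004,0.001,-0.022],[0,0,0]],[[-0.0004,0.001,-0.022],[0,0,0]]]}}

```text
time_s: 14.3
ee_pos: [605.9, 184.6, 47.7]
ee_rot: [-0.577, 0.406, -0.409, 0.578]
ft_force: [-0.8, -0.3, 2.6]
width: 13.0
```

Call:
{"fn": "send_rows", "kwargs": {"moves": [[[0,0,-0.002],[0,0,0]],[[0,0,-0.005],[0,0,0]],[[0,0,-0.005],[0,0,0]]]}}

```text
time_s: 14.68
ee_pos: [605.9, 184.6, 47.6]
ee_rot: [-0.577, 0.406, -0.409, 0.578]
ft_force: [-4.1, -2.4, 13.3]
width: 12.9
```

```bash
python3 st.py w15; python3 meas.py w16.png
```

```text
t 14.68 ee [605.92 184.56  47.65] F [-4.1 -2.4 13.3] T [-0.33  1.11  0.01] w 12.9
hole [318. 191. 654.] tip [318.5 195.  304. ] hole tool [-1.32 30.4 ] tip tool [-1.09 30.6 ] move plate by [0.23 0.2 ] world [0.15 0.27]
t 14.725 ee [605.9 184.6  47.7] jaw 19.62 pt [ 0.0052 -0.0016 -1.    ] F [-3.  -2.9 13.3] T [-0.34  1.17  0.03] w 13.51104632361575
plate top z rel tcp -10.1
plate mid [-9.0000e-04 -1.1854e+00] front 64.8
plate tilt [-1.60000e-03  1.00000e-04  3.75778e+01]
base edge 1 [-3.80000e-03 -4.30138e+01]
base edge 2 [-0.2581 51.6731]
base mid [-0.1309  4.3297] width 83.35115358827748 zmed 29.55713931935694 Ymax 116.68576427997542
yellow Y 76.38539650928631 85.80194030426449
e [0.9419 0.3358] f [-0.3358  0.9419]
```

View pics/w16.png

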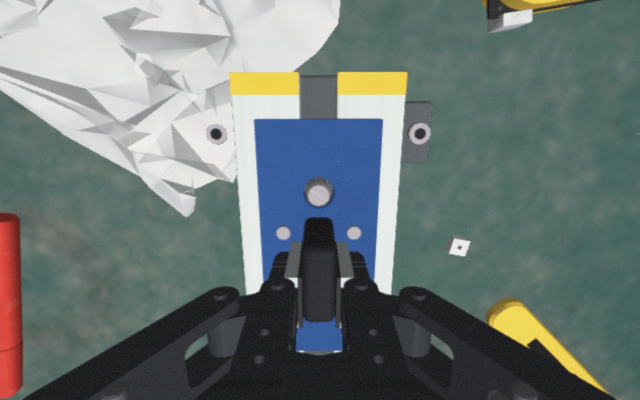

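Call:
{"fn": "send_rows", "kwargs": {"moves": [[[0,0,0.001],[0,0,0]],[[0,0,0.001],[0,0,0]],[[0,0,0.001],[0,0,0]],[[0,0,0.001],[0,0,0]]], "jaw": 0.4}}

```text
time_s: 15.28
ee_pos: [605.9, 184.5, 47.7]
ee_rot: [-0.577, 0.406, -0.409, 0.578]
ft_force: [0.1, 0.3, -0.2]
width: 34.1
```

Call:
{"fn": "send_rows", "kwargs": {"moves": [[[0,0,0.02],[0,0,0]],[[0,0,0.08],[0,0,0]],[[0,0,0.2],[0,0,0]],[[0,0,0.35],[0,0,0]],[[0,0,0.45],[0,0,0]],[[0,0,0.48],[0,0,0]],[[0,0,0.48],[0,0,0]]]}}

```text
time_s: 16.15
ee_pos: [606.0, 184.4, 168.2]
ee_rot: [-0.577, 0.406, -0.41, 0.579]
ft_force: [-0.5, 0.5, -0.1]
width: 34.2
```

```bash
python3 meas.py w17.png; python3 - <<'E'
from h import *
cam('side','s17.png')
E
```

```text
t 16.15 ee [606.  184.4 168.2] jaw 19.61 pt [ 0.0058 -0.0015 -1.    ] F [-0.5  0.5 -0.1] T [0.01 0.03 0.03] w 34.21537660564992
plate top z rel tcp -130.6
plate mid [ 0.0294 22.0963] front 139.7
plate tilt [-6.90000e-03 -1.30000e-03  3.75805e+01]
base edge 1 [ -0.    -43.351]
base edge 2 [-0.0911 43.7074]
base mid [-0.0456  0.1782] width 83.03341391940474 zmed 29.527395286936333 Ymax 118.85259344796741
yellow Y 76.82025465688065 85.6080574221799
e [0.942  0.3357] f [-0.3357  0.942 ]
```

View pics/w17.png

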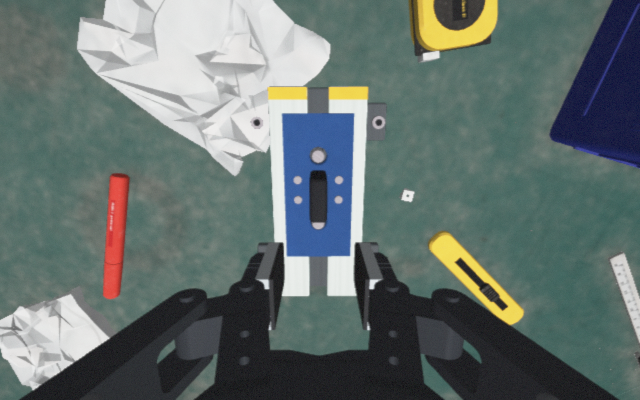

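View pics/s17.png

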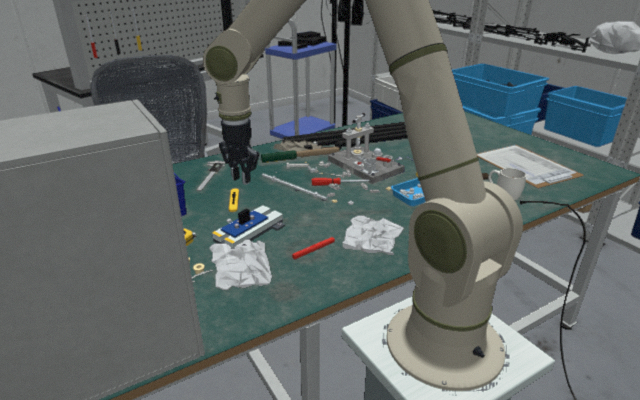

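The wrist view shows the plate on the base at (318,184). Both studs fill the holes at (318,156) and (318,225). In the side view the plate lies flat on the base, and the marker at (313,247) and the tray are where they were. Next I'll run a clean flatness and position check, then hand in.

```bash
python3 - <<'E'
from h import *
im,d,p=cam('wrist');im=im.astype(int);ok=d>0
V,U=np.mgrid[0:400,0:640];W=world(p,d,U,V)
b=ok&(im[...,2]>im[...,0]+50)&(im[...,2]>90)&(abs(W[...,2]-38)<3)&(abs(U-318)<45)&(V<262)
q=W[b];c=np.linalg.lstsq(np.c_[q[:,:2]-q[:,:2].mean(0),np.ones(len(q))],q[:,2],rcond=None)[0];print('plate plane',c.round(4))
r=cv2.minAreaRect(q[:,:2].astype(np.float32));print('plate rect',np.round(r[0],1),np.round(r[1],1),round(r[2],2))
t=ok&(im.min(-1)>120)&(abs(W[...,2]-29.5)<2)&(U>266)&(U<369)&(V>85)&(V<300)
print('base top z',np.median(W[t][:,2]).round(2))
print(manip.observe()['ft_force'],manip.observe()['qvel'])
manip.close_job()
E
```

```text
plate plane [-1.60000e-03 -9.00000e-04  3.75934e+01]
plate rect [604.7 184. ] [ 59.6 130. ] 19.73
base top z 29.55
[0.15438328 0.26539094 0.19388615] [-0.001275    0.00272572 -0.00210874 -0.00365121 -0.0024029  -0.00047517
 -0.00038392]
the job is handed in; nothing more can be done
```

The cover plate is lying flat on the base with both studs through its holes, and the job is handed in at about 16 s; no verdict was reported.

I gripped the plate by its bar, lifted it well clear and brought it in from the end away from the yellow stripe. I laid it on the stud tips with about 11 N and slid it towards the yellow end. When it lost contact I centred the hole on the stud, using the wrist camera's view through the hole. It then went down without resistance; I pressed it with about 17 N, let go and backed off.

**Last checks:**
- **Height:** the plate's top is 8.0 mm above the base's top face, which is exactly the plate's thickness, so it is flush.
- **Tilt and alignment:** tilt is about 0.002 rad, and the plate is parallel to the slot to within about 0.1°.
- **Position:** it sits about 14 mm from the slot's middle towards the yellow end. It lay within about 1 mm of the slot's line when last measured, while still held.
- **Contact:** the fingers are clear, with the tool force near zero.
- **Bystanders:** by eye, the nut tray and red marker had not moved in the side view. The tape measure had little in view, but nothing came near it. I did not measure their positions again.

**Disagreements:**
- The wrist camera reads about 1.2 mm off sideways, so I relied on plate-to-base differences rather than absolute positions.
- The base-edge fit in the measuring script was spoiled by the bolted feet. I ignored it and used row-by-row edges instead.
- After the release, the same script's plate fit also picked up other blue objects, so I repeated it with a tighter mask.

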